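# Set the photometer to its green filter and load the sample

### The arm

A 6-joint arm with a two-finger parallel gripper is mounted at the origin on the work surface. World frame = base frame: x ahead of the robot, y to its left, z up, the work surface at z = 0. Lengths are in m, angles in rad, forces in N, time in s.
With the tool pointing down it reaches from about 0.275 to 0.85 m from the base axis. Payload 5.2 kg.
Tool frame: the origin (TCP) lies between the finger pads; the fingertips stand tips_ahead ahead of it and the grasp point (between the pads) lies 11 mm behind it (tips_ahead is the distance from the TCP to the fingertips, in m); x points along the fingers, y is the direction in which the jaws open and shut, and the axes are right-handed (so a half turn about x gives the same grasp; the last joint's range is limited). The gripper opens to 85 mm and grips with 20 to 120 N. Pads are 22 mm wide; open, the fingers measure 114 mm over their backs; the gripper's body (76 mm by 85 mm) begins 54 mm behind the grasp point. The pads swing forward as they close: fully open they stand 13 mm farther back than shut.
Start: joints at [-1.48, 0.259, 1.535, -0, 1.348, -0.203], TCP at [0.159, -0.526, 0.239] pointing down, gripper open.
Joint ranges: [-3.14, 3.14], [-0.91, 2.08], [0.19, 2.58], [-1.22, 4.36], [0.22, 2.71], [-3.12, 3.12]. Speed limits (rad/s): [2.57, 2.57, 3.14, 3.14, 3.14, 3.14].

### API

Orientations are given as a unit quaternion [x, y, z, w].
In Python, from station import get_obs, snapshot, camera_params, close_job, tips_ahead gives the robot as it stands. The module is installed in compiled form; this text tells all that it offers.
- The arm moves only by the shell command python3 -m pendant 'ROWS'. ROWS is JSON, a list of rows, each an object of numbers: "tx", "ty", "tz": the shift along the world's x, y, z in cm; "turn": the turn about the world's z in degrees; "fingers": the opening, from -1 (shut) to 1 (fully open). In form: [{"tx": .., "ty": .., "tz": .., "turn": .., "fingers": ..}, ...]. A call has 1 to 8 rows; each row shifts and turns the commanded pose from where the row before left it; what a row does not reach is not made up. A row lasts 1/8 s, in which the tool goes at most 62.5 mm and 10.7 degrees, less where a joint would pass 70% of its speed; a pose out of reach is approached as far as the arm can. A call with a gripper value outside its range is refused whole. The fingers move at their own pace and stop on an object; the grip force is fixed at half the most. Time passes only in rows, so rows that do not move let the fingers close. It gives the time, the measured TCP pose, the force and the opening at its end, in the units of the state.
- get_obs(): the state, without advancing time (a new reading comes with each control period).
- snapshot(name): name is "scene" or "top" or "wrist"; returns the picture (384x512x3 uint8, red, green, blue); there is no depth.
- camera_params(name): a dict with "mtx" (3x3 intrinsics, pixels), "k1" (the pictures are not rectified: a ray, as slopes to the right and down, at radius r is drawn at 1 + k1 r^2 times it, then the intrinsics apply), "pose" (4x4, takes a point from camera to world coordinates); the wrist camera has in their place "hand_eye" (4x4, takes a point from camera to tool coordinates, whose origin is the TCP and whose axes are the tool frame's). Camera axes: x right, y up, looking along -z (the intrinsics and any distortion apply to the point x, -y, -z); pixel columns grow to the right and rows downward; lengths in m; the calibration is good to about 2 mm. A picture is of the moment at which its call begins: read the wrist's pose just before it. camera_params takes no time and is no camera call.
- close_job(): hands the job in, once; it reports no verdict.
The state is a dict: "t": time; "qpos": joint angles; "dq": joint speeds; "joint_efforts": joint torques, N m; "position": TCP position; "ee_rot": TCP orientation; "force": force on the tool from outside, world axes, zero at the start; "wrist_torque": the same for the moment, N m; "gripper_width": opening from 0.0 (shut) to 1.0 (fully open).
Only numpy, scipy, OpenCV 4.12 (cv2) and the standard library are available. Lean on these libraries where they do the work, as an engineer would, in place of code of your own. Each camera call takes 0.05 s, during which the arm holds its last target.

### The job

Set the photometer up for a reading: bring its filter knob from the white mark to the green one by the shorter way round - push the knob down to free it, turn it, and let it spring fully up into the notch at green, without forcing the knob, over-pressing it or pulling it up against its catch. Seat the black-capped sample vial in the photometer's well, gently and fully home, so that its cap rests flat on the panel. Leave both released, and leave the white-capped vial and everything else standing where they are.

Things in the scene. Friction and masses are not known exactly. Their poses are not given: they have to be found in the camera images.
- photometer: Bench photometer, white, fixed; 250 wide (its y), flat top panel 85 high reaching 85 either side of the origin in x, sloping display console (lower) at its front, to x = -160. Origin: underside, middle of the width. Its x axis points from the console to the back, away from the robot; z up.
- dial (a point): Where the filter knob's axis passes through the top panel; axes as the photometer's. Five coloured discs lie on the panel 44 from here, 72 degrees apart: white always straight to the front (-x); green, blue, red and yellow in the other four places in any order. At each disc the selector has a notch (exact to 1 degree).
- mark_green: The green disc on the panel beside the knob, 16 diameter, 3 thick; origin at the middle of its underside, on the panel, 44 from the knob's axis.
- filter_selector: Sprung stem under the knob; origin on its axis, level with the panel when fully up, lower by as much as it is pushed in. Push needed: 3 N at the top, +0.7 N per mm. Up: locked in a notch. 4 mm down: turns freely, endlessly; off a notch a catch keeps it that low. 5.5 mm down: rubber stop, 12 N per mm. Over 20 N against the photometer (notch side, stop, or pulled up under the catch) harms it.
- knob (a point): Middle of the black knob (40 diameter, 33 high; 8 to 41 above the panel when up, this point 24.5). White pointer line along this frame's -x. Worn: it sits up to 0.2 rad off on its shaft and has 0.2 rad of play either way, the shaft trailing as it turns. The shaft drops into a notch only within 0.08 rad: the knob, eased up, then rises 4 mm freely; elsewhere the catch stops it. Find it by feel.
- pointer (a point): Outer end of the white pointer line, on the top edge of the knob, 20 from its axis.
- well (a point): Centre of the mouth of the round vial well, level with the top panel; hole 27 diameter, 56 deep, upright.
- sample_vial_mid (a point): Sample vial: amber glass, 24 diameter, 52 long, tapered foot; black cap on top, 34 diameter, 22 high. This point is on its axis, 37 above the foot and 15 below the cap's underside. About 50 g. Stands in one of the rack's two holes. Fully home in the well the cap rests on the panel (this point 15 below the mouth). Fragile: keep it under 25 N against the photometer.
- vial_rack: Blue rack block, fixed, 52 (x) by 150 (y) by 36 high; origin at the centre of its underside. Two holes of 27 diameter, 28 deep, at y = -38 and +38; the vials stand upright in them, their feet 8 above the counter and 46 sticking out.
- blank_vial_mid (a point): The other vial, white cap, clear glass, same sizes and same point; stays in the rack.
- reagent_bottle: Amber bottle 54 diameter, 115 high, origin under its foot; not to be disturbed.
- tablet_tub: White tub with blue lid, 64 diameter, 75 high, origin under its foot; not to be disturbed.
- carton: Medicine carton 55 by 115 by 45 high, origin under its centre; not to be disturbed.

How it is judged:
At the end, for the whole second after the job is handed in: Knob fully up (within 2 mm) in the notch at green (pointer within about 28 degrees of the mark); sample vial in the well, cap within 3 mm of the panel, within 4 mm of centre and upright within 0.1 rad; white-capped vial still in the rack (x of mark_green in the frame of knob below 0 m and y of mark_green in the frame of knob between -0.021 and 0.021 m and z of knob in the frame of dial above 0.0225 m and horizontal distance between sample_vial_mid and well below 0.004 m and z of sample_vial_mid in the frame of well below -0.012 m and angle between sample_vial_mid's own z axis and vertical below 0.1 rad and horizontal distance between blank_vial_mid and vial_rack below 0.045 m); the robot touches nothing.
It fails at once if the filter selector was forced, over-pressed or pulled up: more than 20 N between it and the photometer (contact force between filter_selector and photometer above 20 N).
It fails at once if the knob was turned the long way round (pointer well over on the side away from green) ((y of mark_green in the frame of dial below 0 m and y of pointer in the frame of dial above 0.014 m) or (y of mark_green in the frame of dial above 0 m and y of pointer in the frame of dial below -0.014 m)).
It fails at once if the sample vial was pressed or knocked on the photometer with more than 25 N (contact force between sample_vial and photometer above 25 N).
It fails at once if the white-capped vial, the amber bottle, the tablet tub or the carton was shifted (over 20 mm) or tipped (distance of any of blank_vial_mid, reagent_bottle, tablet_tub, carton from where it was at the start of the episode above 0.02 m or angle between any of reagent_bottle, tablet_tub's own z axis and vertical above 0.4 rad).
It also fails if it takes over 61 s, if anything falls off the work surface, if the arm or the gripper's body presses on something with over 40 N, if the wrist force passes 120 N, or if a joint passes its speed limit or range.

## Working session

There is one attempt and no reset: what is moved stays moved. The work goes in short steps, Python scripts to look and compute and a shell command to move; the robot and the scene stay as the last step left them, time stands still between calls to the robot, and variables do not carry over. Pictures are saved under pics/ and viewed, and the job is handed in when it is done.

```bash
mkdir -p pics
python3 - <<'E'
from station import *
import cv2
o=get_obs(); print(o, tips_ahead)
for n in ["scene","top","wrist"]:
    im=snapshot(n); cv2.imwrite(f"pics/{n}0.png",im[:,:,::-1]); print(n,camera_params(n))
E
```

```text
{'t': 0.0, 'qpos': array([-1.47981254e+00,  2.59302110e-01,  1.53608289e+00,  1.06685241e-05,
        1.34801359e+00, -2.02812273e-01]), 'dq': array([-0.00024181,  0.00100819,  0.00197899, -0.0005024 , -0.00074011,
        0.00169235]), 'joint_efforts': array([-1.51808490e-03, -4.46032619e+01, -2.90574825e+01, -6.29945480e-04,
        1.16044551e-02, -1.44393937e-05]), 'position': array([ 0.15924481, -0.52590168,  0.23849677]), 'ee_rot': array([ 0.69953034,  0.10413584, -0.69945163,  0.10286126]), 'force': array([-0.42627839,  0.44261224, -0.34878247]), 'wrist_torque': array([ 0.01557783,  0.01565749, -0.01443674]), 'gripper_width': 0.999950194886679} 0.008
scene {'mtx': array([[389.7853523 ,   0.        , 254.08483202],
       [  0.        , 389.7853523 , 189.81378314],
       [  0.        ,   0.        ,   1.        ]]), 'k1': -0.04109185798681227, 'pose': array([[ 0.82052953, -0.49802571,  0.28053819,  0.88845862],
       [ 0.57155614,  0.70848897, -0.41396493, -0.50669778],
       [ 0.00740696,  0.50001377,  0.86598578,  1.06345166],
       [ 0.        ,  0.        ,  0.        ,
[... 317 characters left out ...]
.00240648, -0.02373099],
       [ 0.00470173,  0.10614997,  0.99433902,  1.23269639],
       [ 0.        ,  0.        ,  0.        ,  1.        ]])}
wrist {'mtx': array([[291.47006853,   0.        , 262.01130856],
       [  0.        , 291.47006853, 191.95526111],
       [  0.        ,   0.        ,   1.        ]]), 'k1': -0.060610802895597504, 'hand_eye': array([[-1.52536602e-04,  3.11615675e-01, -9.50208213e-01,
        -1.36501792e-01],
       [ 9.99999805e-01,  6.23165813e-04,  4.38342494e-05,
         4.59259093e-04],
       [ 6.05796713e-04, -9.50208021e-01, -3.11615709e-01,
        -7.92408906e-02],
       [ 0.00000000e+00,  0.00000000e+00,  0.00000000e+00,
         1.00000000e+00]])}
```

View pics/scene0.png

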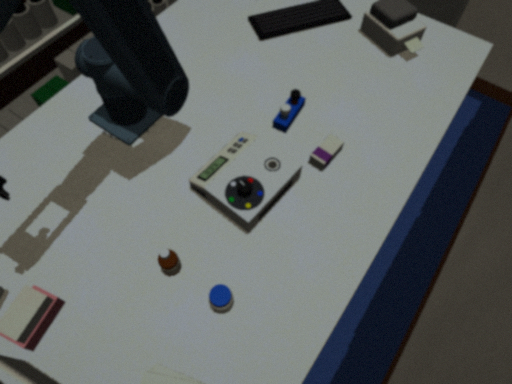

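View pics/top0.png

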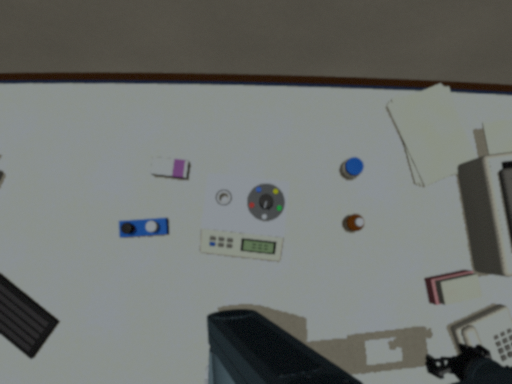

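View pics/wrist0.png

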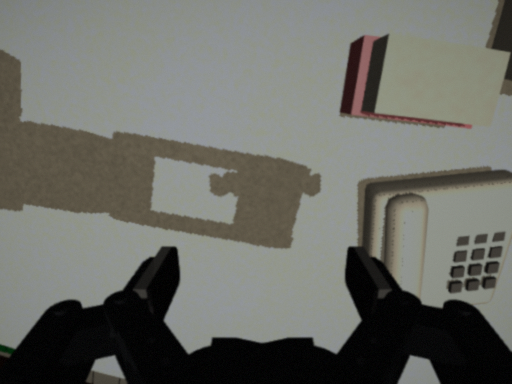

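The top view shows the photometer at about (243,215), the knob at (266,202), green on its right (279,208), the well at (224,197), and the rack's black cap at (128,228). I'll enlarge it.

Run:
```python
import cv2
t=cv2.imread("pics/top0.png"); s=cv2.imread("pics/scene0.png")
cv2.imwrite("pics/tcrop1.png",cv2.resize(t[175:270,190:300],None,fx=7,fy=6,interpolation=cv2.INTER_CUBIC)[:600,:770])
cv2.imwrite("pics/tcrop2.png",cv2.resize(t[150:250,110:200],None,fx=6,fy=6,interpolation=cv2.INTER_CUBIC))
cv2.imwrite("pics/scrop1.png",cv2.resize(s[80:230,185:345],None,fx=5,fy=4,interpolation=cv2.INTER_CUBIC))
```

```text
(no output)
```

View pics/tcrop1.png

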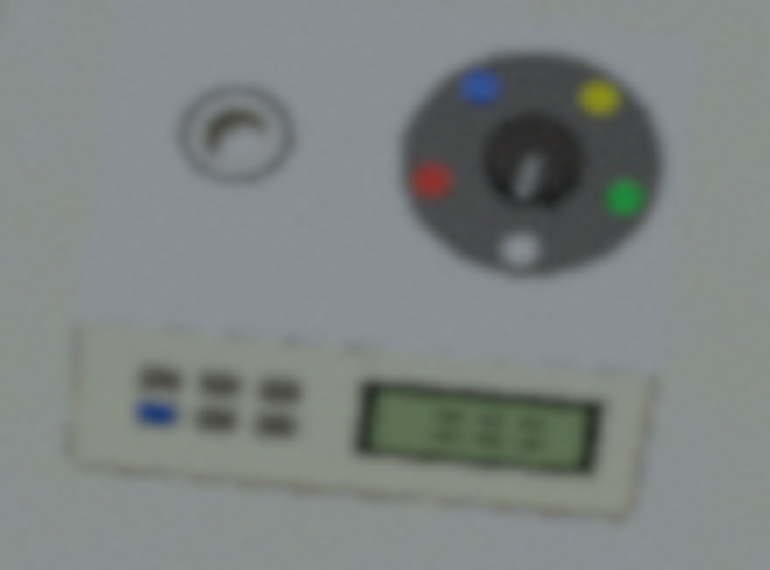

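View pics/tcrop2.png

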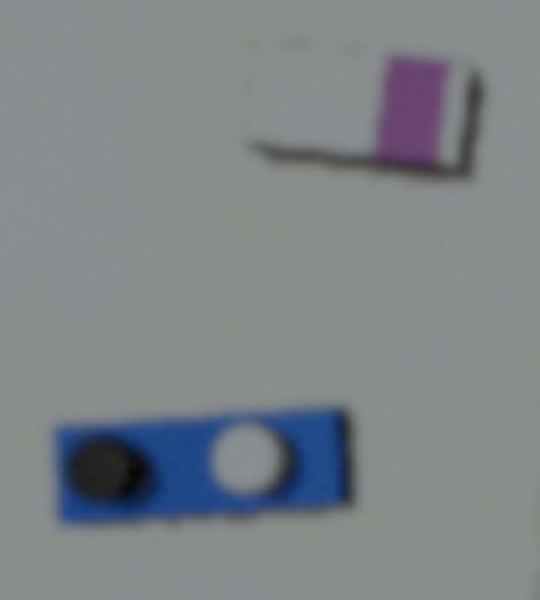

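View pics/scrop1.png

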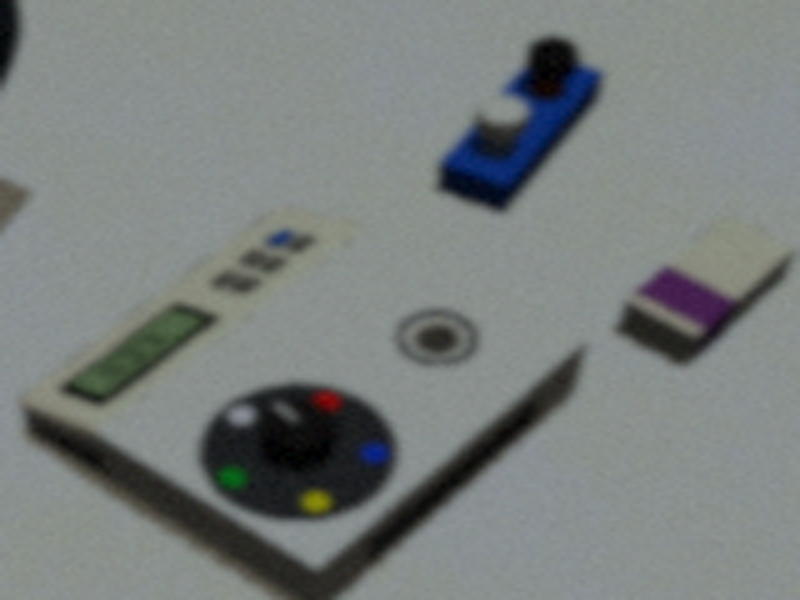

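```bash
cat > h.py <<'E'
import numpy as np, cv2
from station import *
from scipy.spatial.transform import Rotation as R
def ray(name,u,v,T=None):
    p=camera_params(name); K=p["mtx"]
    x=(u-K[0,2])/K[0,0]; y=(v-K[1,2])/K[1,1]
    d=np.hypot(x,y); r=d
    for _ in range(20): r=d/(1+p["k1"]*r*r)
    s=r/d if d>0 else 1
    M=p["pose"] if name!="wrist" else T@p["hand_eye"]
    return M[:3,3], M[:3,:3]@np.array([x*s,-y*s,-1])
def tcpT(o=None):
    o=o or get_obs(); T=np.eye(4); T[:3,:3]=R.from_quat(o["ee_rot"]).as_matrix(); T[:3,3]=o["position"]; return T
def atz(name,u,v,z,T=None):
    c,d=ray(name,u,v,T); return c+d*(z-c[2])/d[2]
def tri(rs):
    A=np.zeros((3,3));b=np.zeros(3)
    for c,d in rs:
        d=d/np.linalg.norm(d);P=np.eye(3)-np.outer(d,d);A+=P;b+=P@c
    return np.linalg.solve(A,b)
def proj(name,X,T=None):
    p=camera_params(name); M=p["pose"] if name!="wrist" else T@p["hand_eye"]
    q=np.linalg.inv(M)@np.append(X,1); x,y=q[0]/-q[2],-q[1]/-q[2]
    f=1+p["k1"]*(x*x+y*y); K=p["mtx"]; return np.array([K[0,0]*x*f+K[0,2],K[1,1]*y*f+K[1,2]])
E
python3 - <<'E'
from h import *
def c1(u,v): return ((u+.5)/7-.5+190,(v+.5)/6-.5+175)
def c2(u,v): return ((u+.5)/6-.5+110,(v+.5)/6-.5+150)
def s1(u,v): return ((u+.5)/5-.5+185,(v+.5)/4-.5+80)
P=dict(white=(c1(520,250),s1(241,416),.088),red=(c1(432,181),s1(328,401),.088),blue=(c1(481,88),s1(375,454),.088),yellow=(c1(599,98),s1(316,502),.088),green=(c1(626,199),s1(233,478),.088),well=(c1(237,135),s1(437,338),.085),bcap=(c2(103,467),s1(553,55),.082),wcap=(c2(247,456),s1(503,113),.082))
res={}
for n,(a,b,z) in P.items():
    A=atz("top",*a,z);B=atz("scene",*b,z)
    print(n,A.round(4),B.round(4),tri([ray("top",*a),ray("scene",*b)]).round(4)); res[n]=(A,B)
for i in (0,1):
    D=np.mean([res[n][i] for n in("white","red","blue","yellow","green")],0); print("dial",D, [ (n,np.round(np.linalg.norm(res[n][i]-D),4),np.degrees(np.arctan2(*(res[n][i]-D)[[1,0]])).round(1)) for n in ("white","red","blue","yellow","green")])
for q in [(55,430),(342,408),(340,505),(60,522)]: print(atz("top",*c2(*q),.036).round(4))
print("knobtop",atz("top",*c1(532,158),.126))
for q in [(70,462),(630,518),(655,378)]: print(atz("top",*c1(*q),0.06).round(4))
E
```

```text
white [ 0.5093 -0.0584  0.088 ] [ 0.5098 -0.059   0.088 ] [ 0.5093 -0.0584  0.0868]
red [ 0.543 -0.02   0.088] [ 0.5439 -0.0193  0.088 ] [ 0.5434 -0.0196  0.0878]
blue [ 0.5903 -0.0401  0.088 ] [ 0.5917 -0.0403  0.088 ] [ 0.5909 -0.0398  0.0863]
yellow [ 0.5864 -0.091   0.088 ] [ 0.5865 -0.0916  0.088 ] [ 0.5864 -0.0912  0.0872]
green [ 0.5358 -0.1034  0.088 ] [ 0.5366 -0.103   0.088 ] [ 0.5361 -0.1031  0.0875]
well [0.5646 0.0646 0.085 ] [0.5646 0.0655 0.085 ] [0.5647 0.0647 0.0861]
bcap [0.4664 0.3547 0.082 ] [0.4682 0.3544 0.082 ] [0.4669 0.3558 0.0798]
wcap [0.4738 0.2817 0.082 ] [0.4755 0.2796 0.082 ] [0.4738 0.2827 0.0781]
dial [ 0.55296688 -0.06255519  0.088     ] [('white', np.float64(0.0439), np.float64(174.5)), ('red', np.float64(0.0437), np.float64(103.2)), ('blue', np.float64(0.0436), np.float64(31.0)), ('yellow', np.float64(0.0439), np.float64(-40.4)), ('green', np.float64(0.0443), np.float64(-112.8))]
dial [ 0.55370038 -0.06266004  0.088     ] [('white', np.float64(0.0441), np.float64(175.2)), ('red', np.float64(0.0444), np.float64(102.7)), ('blue', np.float64(0.0441), np.float64(30.5)), ('yellow', np.float64(0.0437), np.float64(-41.4)), ('green', np.float64(0.0439), np.float64(-112.9))]
[0.4857 0.3964 0.036 ]
[0.501 0.245 0.036]
[0.4504 0.2439 0.036 ]
[0.4378 0.3912 0.036 ]
knobtop [ 0.55200717 -0.06137686  0.126     ]
[0.3988 0.1343 0.06  ]
[ 0.376  -0.1095  0.06  ]
[ 0.4468 -0.1193  0.06  ]
```

Run:
```python
from h import *
T=tcpT(); print(T.round(3)); print("jaw yaw",np.degrees(np.arctan2(T[1,1],T[0,1])))
d=np.array([.5532,-.0626])-T[:2,3]; print(d*100)
```

```text
[[-0.     0.29  -0.957  0.159]
 [ 0.001 -0.957 -0.29  -0.526]
 [-1.    -0.001 -0.     0.239]
 [ 0.     0.     0.     1.   ]]
jaw yaw -73.16727990897607
[39.39361128 46.34658859]
```

```bash
python3 -m pendant '[{"tx":3.3,"ty":3.9},{"tx":3.3,"ty":3.9},{"tx":3.3,"ty":3.9},{"tx":3.3,"ty":3.9},{"tx":3.3,"ty":3.9},{"tx":3.3,"ty":3.9},{"tx":3.3,"ty":3.9},{"tx":3.3,"ty":3.9}]'; python3 -m pendant '[{"tx":3.3,"ty":3.9},{"tx":3.3,"ty":3.9},{"tx":3.2,"ty":3.7},{"tx":3.2,"ty":3.6},{},{}]'
python3 - <<'E'
from h import *
o=get_obs();im=snapshot("wrist");cv2.imwrite("pics/w1.png",im[:,:,::-1]);T=tcpT(o);np.save("w1T.npy",T);print(T.round(4),o["force"])
for X in [(.5532,-.0626,.126),(.5646,.065,.085),(.5361,-.1031,.088),(.5093,-.0585,.088)]: print(proj("wrist",X,T).round(1))
E
```

```text
[[-1.000e-04  2.896e-01 -9.572e-01  1.593e-01]
 [ 1.300e-03 -9.572e-01 -2.896e-01 -5.261e-01]
 [-1.000e+00 -1.300e-03 -3.000e-04  2.387e-01]
 [ 0.000e+00  0.000e+00  0.000e+00  1.000e+00]] [ 0.02359781 -0.09129778 -0.6289224 ]
[1193.6 1569.3]
[1170.1 1297. ]
[184.8  68.5]
[180.8  83.9]validation failed for argument at $[0]...
validation failed for argument at $[0]...
```

View pics/w1.png

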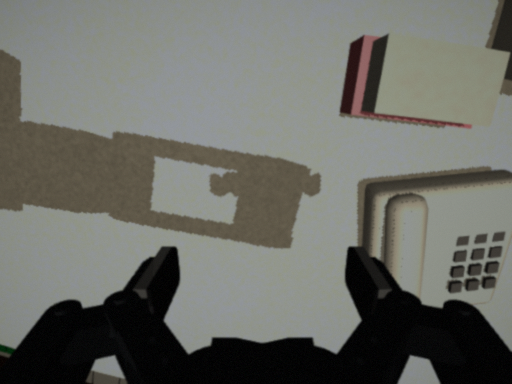

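The arm has not moved and the picture is the same as before: every row must carry all five keys.

```bash
python3 -m pendant '[{"tx":3.3,"ty":3.9,"tz":0,"turn":0,"fingers":1},{"tx":3.3,"ty":3.9,"tz":0,"turn":0,"fingers":1},{"tx":3.3,"ty":3.9,"tz":0,"turn":0,"fingers":1},{"tx":3.3,"ty":3.9,"tz":0,"turn":0,"fingers":1},{"tx":3.3,"ty":3.9,"tz":0,"turn":0,"fingers":1},{"tx":3.3,"ty":3.9,"tz":0,"turn":0,"fingers":1},{"tx":3.3,"ty":3.9,"tz":0,"turn":0,"fingers":1},{"tx":3.3,"ty":3.9,"tz":0,"turn":0,"fingers":1}]'; python3 -m pendant '[{"tx":3.3,"ty":3.9,"tz":0,"turn":0,"fingers":1},{"tx":3.3,"ty":3.9,"tz":0,"turn":0,"fingers":1},{"tx":3.2,"ty":3.7,"tz":0,"turn":0,"fingers":1},{"tx":3.2,"ty":3.6,"tz":0,"turn":0,"fingers":1},{"tx":0,"ty":0,"tz":0,"turn":0,"fingers":1},{"tx":0,"ty":0,"tz":0,"turn":0,"fingers":1}]'
python3 - <<'E'
from h import *
o=get_obs();im=snapshot("wrist");cv2.imwrite("pics/w2.png",im[:,:,::-1]);T=tcpT(o);np.save("w2T.npy",T);print(T.round(4),o["force"])
for X in [(.5532,-.0626,.126),(.5646,.065,.085),(.5361,-.1031,.088),(.5093,-.0585,.088)]: print(proj("wrist",X,T).round(1))
E
```

```text
t: 1.2
position: [0.4242, -0.213, 0.2393]
ee_rot: [0.7, 0.103, -0.699, 0.104]
force: [0.8, -0.7, -0.5]
gripper_width: 1.001
t: 1.95
position: [0.5528, -0.0635, 0.2389]
ee_rot: [-0.699, -0.104, 0.7, -0.104]
force: [0.6, 0.6, -0.1]
gripper_width: 1.001
[[-1.300e-03  2.903e-01 -9.569e-01  5.528e-01]
 [-2.000e-04 -9.569e-01 -2.903e-01 -6.350e-02]
 [-1.000e+00 -2.000e-04  1.300e-03  2.389e-01]
 [ 0.000e+00  0.000e+00  0.000e+00  1.000e+00]] [ 0.59255532  0.57508301 -0.09230095]
[260.7 188.4]
[141.1 130. ]
[293. 203.]
[245.3 214.2]
```

View pics/w2.png

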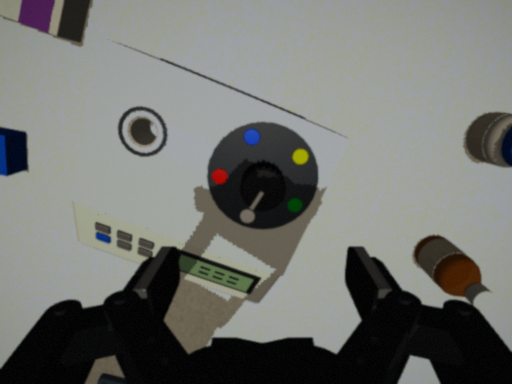

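The knob centre is at (264,186), the well at (142,131) and green at (294,205), all within about 3 px of my projections, so the positions are confirmed. I'll descend and grip.

```bash
python3 -m pendant '[{"tx":0.05,"ty":0.1,"tz":-5,"turn":0,"fingers":1},{"tx":0,"ty":0,"tz":-5,"turn":0,"fingers":1},{"tx":0,"ty":0,"tz":-3.2,"turn":0,"fingers":1},{"tx":0,"ty":0,"tz":0,"turn":0,"fingers":0.2},{"tx":0,"ty":0,"tz":0,"turn":0,"fingers":-0.1},{"tx":0,"ty":0,"tz":0,"turn":0,"fingers":-0.4},{"tx":0,"ty":0,"tz":0,"turn":0,"fingers":-1},{"tx":0,"ty":0,"tz":0,"turn":0,"fingers":-1}]'; python3 -m pendant '[{"tx":0,"ty":0,"tz":0,"turn":0,"fingers":-1},{"tx":0,"ty":0,"tz":0,"turn":0,"fingers":-1}]'
```

```text
t: 3.0
position: [0.5549, -0.0632, 0.1087]
ee_rot: [0.7, 0.103, -0.698, 0.104]
force: [1.3, -3.4, 3.7]
gripper_width: 0.449
t: 3.25
position: [0.5549, -0.0631, 0.1079]
ee_rot: [0.7, 0.103, -0.699, 0.104]
force: [1.9, -4.9, 4.5]
gripper_width: 0.446
```

```bash
python3 -m pendant '[{"tx":0.03,"ty":-0.1,"tz":0,"turn":0,"fingers":-1},{"tx":0,"ty":0,"tz":0,"turn":0,"fingers":-1}]'; python3 -m pendant '[{"tx":0,"ty":0,"tz":-0.1,"turn":0,"fingers":-1},{"tx":0,"ty":0,"tz":0,"turn":0,"fingers":-1}]';python3 -m pendant '[{"tx":0,"ty":0,"tz":-0.1,"turn":0,"fingers":-1},{"tx":0,"ty":0,"tz":0,"turn":0,"fingers":-1}]'
```

```text
t: 3.5
position: [0.5548, -0.0633, 0.1075]
ee_rot: [0.7, 0.103, -0.699, 0.103]
force: [3.3, -2.0, 5.1]
gripper_width: 0.453
t: 3.75
position: [0.5548, -0.0633, 0.1065]
ee_rot: [0.7, 0.103, -0.699, 0.104]
force: [3.3, -1.6, 5.7]
gripper_width: 0.443
t: 4.0
position: [0.5548, -0.0633, 0.1056]
ee_rot: [0.7, 0.103, -0.699, 0.104]
force: [4.0, -1.0, 5.1]
gripper_width: 0.445
```

```bash
python3 -m pendant '[{"tx":0.1,"ty":-0.03,"tz":-0.1,"turn":0,"fingers":-1},{"tx":0,"ty":0,"tz":0,"turn":0,"fingers":-1}]'; python3 -m pendant '[{"tx":0,"ty":0,"tz":-0.05,"turn":0,"fingers":-1},{"tx":0,"ty":0,"tz":0,"turn":0,"fingers":-1}]';python3 -m pendant '[{"tx":0,"ty":0,"tz":-0.05,"turn":0,"fingers":-1},{"tx":0,"ty":0,"tz":0,"turn":0,"fingers":-1}]'
```

```text
t: 4.25
position: [0.5549, -0.0633, 0.1043]
ee_rot: [-0.699, -0.104, 0.7, -0.103]
force: [2.1, -1.0, 7.7]
gripper_width: 0.445
t: 4.5
position: [0.5549, -0.0633, 0.104]
ee_rot: [-0.699, -0.104, 0.7, -0.103]
force: [1.4, -1.2, 7.3]
gripper_width: 0.449
t: 4.75
position: [0.5549, -0.0633, 0.1038]
ee_rot: [-0.699, -0.104, 0.7, -0.103]
force: [1.8, 0.5, 8.5]
gripper_width: 0.448
```

```bash
python3 -m pendant '[{"tx":0.05,"ty":0,"tz":0.07,"turn":0,"fingers":-1},{"tx":0,"ty":0,"tz":0,"turn":5,"fingers":-1},{"tx":0,"ty":0,"tz":0,"turn":5,"fingers":-1},{"tx":0,"ty":0,"tz":0,"turn":0,"fingers":-1}]'
python3 - <<'E'
from h import *
o=get_obs();T=tcpT(o);print("yaw",np.degrees(np.arctan2(T[1,1],T[0,1])),o["force"],o["wrist_torque"],T[:3,3].round(4))
E
```

```text
t: 5.25
position: [0.5549, -0.063, 0.104]
ee_rot: [-0.687, -0.165, 0.688, -0.164]
force: [0.5, -0.5, 7.9]
gripper_width: 0.447
yaw -63.10314935321391 [ 0.49036144 -0.51798719  7.88643119] [-0.0287661  -0.09088599  0.0133895 ] [ 0.5549 -0.063   0.104 ]
```

```bash
python3 -m pendant '[{"tx":0,"ty":0,"tz":0.04,"turn":8,"fingers":-1},{"tx":0,"ty":0,"tz":0,"turn":8,"fingers":-1},{"tx":0,"ty":0,"tz":0,"turn":8,"fingers":-1},{"tx":0,"ty":0,"tz":0,"turn":0,"fingers":-1}]'; python3 -m pendant '[{"tx":0,"ty":0,"tz":0,"turn":8,"fingers":-1},{"tx":0,"ty":0,"tz":0,"turn":8,"fingers":-1},{"tx":0,"ty":0,"tz":0,"turn":8,"fingers":-1},{"tx":0,"ty":0,"tz":0,"turn":0,"fingers":-1}]'
python3 - <<'E'
from h import *
o=get_obs();T=tcpT(o);print("yaw",np.degrees(np.arctan2(T[1,1],T[0,1])),o["force"],o["wrist_torque"],T[:3,3].round(4))
im=snapshot("wrist");cv2.imwrite("pics/w3.png",im[:,:,::-1])
E
```

```text
t: 5.75
position: [0.5544, -0.0624, 0.1041]
ee_rot: [-0.638, -0.305, 0.639, -0.303]
force: [-0.7, 1.2, 6.9]
gripper_width: 0.449
t: 6.25
position: [0.5537, -0.0621, 0.104]
ee_rot: [-0.561, -0.432, 0.562, -0.429]
force: [-0.9, 2.3, 7.7]
gripper_width: 0.445
yaw -15.064467234202665 [-0.921533    2.27201017  7.72180245] [ 0.39165861  0.21176278 -0.0175248 ] [ 0.5537 -0.0621  0.104 ]
```

View pics/w3.png

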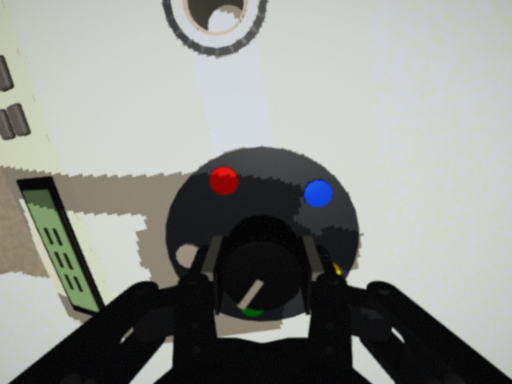

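The pointer at (240,308) has followed the tool and nearly reached green at (250,312). I'll turn a bit more, then ease up to feel for the notch.

```bash
python3 -m pendant '[{"tx":0,"ty":0,"tz":0,"turn":7,"fingers":-1},{"tx":0,"ty":0,"tz":0,"turn":7,"fingers":-1},{"tx":0,"ty":0,"tz":0,"turn":0,"fingers":-1}]'; python3 -m pendant '[{"tx":0,"ty":0,"tz":0.1,"turn":0,"fingers":-1},{"tx":0,"ty":0,"tz":0.0,"turn":0,"fingers":-1}]';python3 -m pendant '[{"tx":0,"ty":0,"tz":0.1,"turn":0,"fingers":-1},{"tx":0,"ty":0,"tz":0.0,"turn":0,"fingers":-1}]';python3 -m pendant '[{"tx":0,"ty":0,"tz":0.1,"turn":0,"fingers":-1},{"tx":0,"ty":0,"tz":0.0,"turn":0,"fingers":-1}]'
```

```text
t: 6.68
position: [0.5533, -0.062, 0.1039]
ee_rot: [-0.504, -0.497, 0.505, -0.493]
force: [-4.0, 2.1, 9.1]
gripper_width: 0.446
t: 6.92
position: [0.5533, -0.062, 0.1047]
ee_rot: [-0.504, -0.497, 0.506, -0.493]
force: [-0.8, 2.8, 6.6]
gripper_width: 0.449
t: 7.18
position: [0.5533, -0.062, 0.1056]
ee_rot: [-0.504, -0.497, 0.506, -0.493]
force: [-1.8, 2.9, 5.6]
gripper_width: 0.448
t: 7.42
position: [0.5533, -0.0622, 0.106]
ee_rot: [-0.504, -0.497, 0.506, -0.493]
force: [-2.7, 3.5, 0.0]
gripper_width: 0.446
```

```bash
python3 -m pendant '[{"tx":0,"ty":0,"tz":0,"turn":4,"fingers":-1},{"tx":0,"ty":0,"tz":0.0,"turn":0,"fingers":-1}]';python3 -m pendant '[{"tx":0,"ty":0,"tz":0,"turn":4,"fingers":-1},{"tx":0,"ty":0,"tz":0.0,"turn":0,"fingers":-1}]'
```

```text
t: 7.68
position: [0.5532, -0.0622, 0.106]
ee_rot: [0.487, 0.515, -0.488, 0.51]
force: [-3.6, 3.8, 2.4]
gripper_width: 0.448
t: 7.92
position: [0.5531, -0.0622, 0.106]
ee_rot: [0.468, 0.531, -0.47, 0.527]
force: [-3.1, 4.6, 0.8]
gripper_width: 0.446
```

```bash
python3 -m pendant '[{"tx":-0.07,"ty":0.1,"tz":0,"turn":4,"fingers":-1},{"tx":0,"ty":0,"tz":0.0,"turn":0,"fingers":-1}]';python3 -m pendant '[{"tx":0,"ty":0,"tz":0.05,"turn":0,"fingers":-1},{"tx":0,"ty":0,"tz":0.0,"turn":0,"fingers":-1}]'
```

```text
t: 8.18
position: [0.5529, -0.0621, 0.1066]
ee_rot: [0.45, 0.546, -0.451, 0.543]
force: [-5.5, 3.3, 2.2]
gripper_width: 0.448
t: 8.43
position: [0.553, -0.0621, 0.1069]
ee_rot: [0.45, 0.546, -0.452, 0.543]
force: [-4.8, 1.6, 2.6]
gripper_width: 0.448
```

```bash
python3 -m pendant '[{"tx":-0.1,"ty":0.03,"tz":0.1,"turn":0,"fingers":-1},{"tx":0,"ty":0,"tz":0.0,"turn":0,"fingers":-1}]';python3 -m pendant '[{"tx":0,"ty":0,"tz":0.1,"turn":0,"fingers":-1},{"tx":0,"ty":0,"tz":0.0,"turn":0,"fingers":-1}]'
```

```text
t: 8.68
position: [0.5529, -0.062, 0.1087]
ee_rot: [0.45, 0.546, -0.451, 0.544]
force: [-4.2, 2.1, 2.7]
gripper_width: 0.447
t: 8.93
position: [0.5529, -0.062, 0.1097]
ee_rot: [0.45, 0.546, -0.451, 0.544]
force: [-4.6, 2.7, 2.7]
gripper_width: 0.447
```

It rose freely and is now fully up in a notch. I'll release and look.

```bash
python3 -m pendant '[{"tx":0,"ty":0,"tz":0,"turn":0,"fingers":0.3},{"tx":0,"ty":0,"tz":0,"turn":0,"fingers":1},{"tx":0,"ty":0,"tz":0,"turn":0,"fingers":1},{"tx":0,"ty":0,"tz":4,"turn":0,"fingers":1},{"tx":0,"ty":0,"tz":5,"turn":0,"fingers":1},{"tx":0,"ty":0,"tz":5,"turn":0,"fingers":1},{"tx":0,"ty":0,"tz":0,"turn":0,"fingers":1}]'
python3 - <<'E'
from h import *
o=get_obs();im=snapshot("wrist");cv2.imwrite("pics/w4.png",im[:,:,::-1]);T=tcpT(o);np.save("w4T.npy",T);print(T.round(4),o["force"])
t=snapshot("top"); cv2.imwrite("pics/t4.png",t[:,:,::-1])
s=snapshot("scene")[:,:,::-1];cv2.imwrite("pics/s4.png",s); cv2.imwrite("pics/s4c.png",cv2.resize(s[80:230,185:345],None,fx=5,fy=4,interpolation=cv2.INTER_CUBIC))
E
```

```text
t: 9.8
position: [0.5566, -0.0633, 0.2549]
ee_rot: [0.452, 0.542, -0.449, 0.548]
force: [0.4, -0.4, -0.4]
gripper_width: 1.002
[[ 0.0098  0.9821  0.1879  0.5566]
 [-0.0032  0.1879 -0.9822 -0.0633]
 [-0.9999  0.009   0.005   0.2549]
 [ 0.      0.      0.      1.    ]] [ 0.36858785 -0.44513241 -0.43349496]
```

View pics/w4.png

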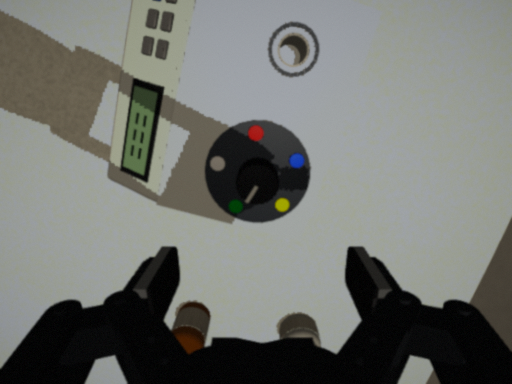

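View pics/s4c.png

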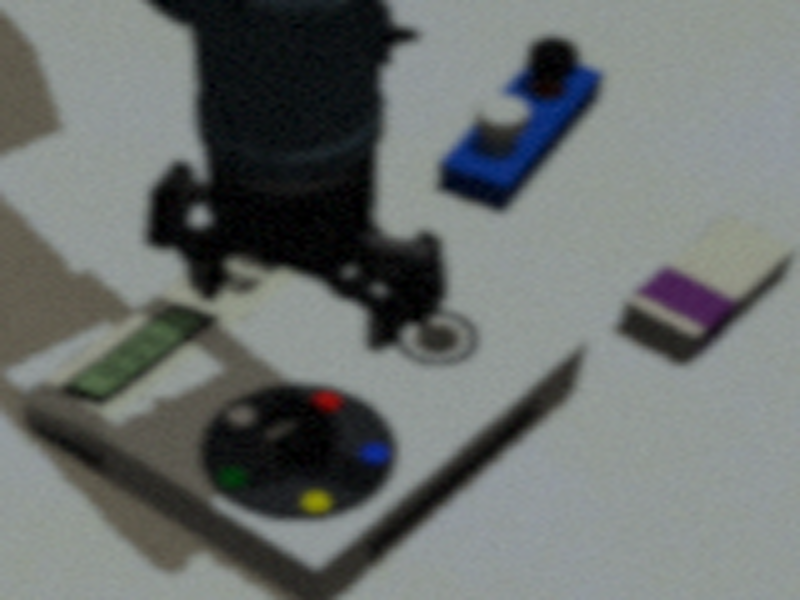

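The wrist view puts the pointer tip at about (248,201), near green (236,207). I'll enlarge it to check the angle and the knob height.

Run:
```python
import cv2
t=cv2.imread("pics/w4.png")
cv2.imwrite("pics/w4c.png",cv2.resize(t[110:230,195:320],None,fx=5,fy=5,interpolation=cv2.INTER_CUBIC))
```

```text
(no output)
```

View pics/w4c.png

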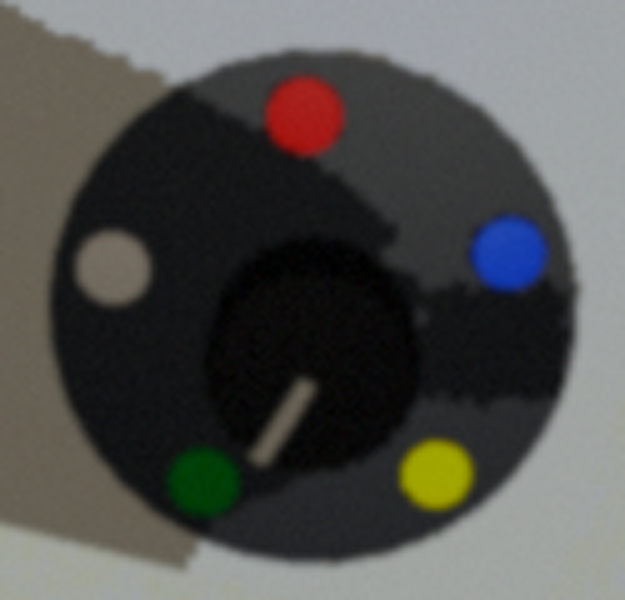

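Run:
```python
from h import *
T=np.load("w4T.npy")
f=lambda u,v,z: atz("wrist",(u+.5)/5-.5+195,(v+.5)/5-.5+110,z,T)
a=f(258,462,.126);b=f(308,380,.126);d=a-b;print(np.degrees(np.arctan2(d[1],d[0])),np.linalg.norm(d))
P=[f(*p,.088) for p in[(113,267),(305,116),(509,253),(437,474),(204,482)]]
D=np.mean(P,0);g=P[4]-D;print(D,np.degrees(np.arctan2(g[1],g[0])), a-D, np.linalg.norm((a-D)[:2]))
print("well",atz("wrist",293,49,.085,T))
for z in(.122,.124,.126,.128): print(z,np.linalg.norm((f(258,462,z)-D)[:2]))
```

```text
-109.74161089314227 0.019286451972938167
[ 0.55253707 -0.06484171  0.088     ] -113.12825086142892 [-0.00714703 -0.01942702  0.038     ] 0.02069997956524302
well [0.56361761 0.06365637 0.085     ]
0.122 0.022085067814605654
0.124 0.021390552556054657
0.126 0.02069997956524302
0.128 0.02001375692917649
```

Pointer is 3.4° from green and its tip radius fits a fully raised knob. Next is the black-capped vial.

```bash
python3 -m pendant '[{"tx":-1.1,"ty":5.2,"tz":0,"turn":0,"fingers":1},{"tx":-1.1,"ty":5.2,"tz":0,"turn":0,"fingers":1},{"tx":-1.1,"ty":5.2,"tz":0,"turn":0,"fingers":1},{"tx":-1.1,"ty":5.2,"tz":0,"turn":0,"fingers":1},{"tx":-1.1,"ty":5.2,"tz":0,"turn":0,"fingers":1},{"tx":-1.1,"ty":5.2,"tz":0,"turn":0,"fingers":1},{"tx":-1.1,"ty":5.2,"tz":0,"turn":0,"fingers":1},{"tx":-1.1,"ty":5.2,"tz":0,"turn":0,"fingers":1}]'; python3 -m pendant '[{"tx":0,"ty":0,"tz":-3,"turn":0,"fingers":1},{"tx":0,"ty":0,"tz":-3,"turn":0,"fingers":1},{"tx":0,"ty":0,"tz":0,"turn":0,"fingers":1}]';  python3 - <<'E'
from h import *
o=get_obs();im=snapshot("wrist");cv2.imwrite("pics/w5.png",im[:,:,::-1]);T=tcpT(o);np.save("w5T.npy",T);print(T.round(4),o["force"])
print(proj("wrist",(.4665,.355,.082),T))
E
```

```text
t: 10.95
position: [0.4646, 0.3548, 0.2478]
ee_rot: [0.449, 0.545, -0.452, 0.544]
force: [0.6, -0.2, 0.2]
gripper_width: 1.003
t: 11.32
position: [0.4634, 0.3525, 0.1857]
ee_rot: [0.448, 0.546, -0.453, 0.544]
force: [1.0, 0.7, -0.0]
gripper_width: 1.002
[[-0.008   0.9821  0.1883  0.4634]
 [-0.004   0.1883 -0.9821  0.3525]
 [-1.     -0.0086  0.0025  0.1857]
 [ 0.      0.      0.      1.    ]] [ 0.99016587  0.67057319 -0.03565816]
[267.99896069 190.35039361]
```

View pics/w5.png

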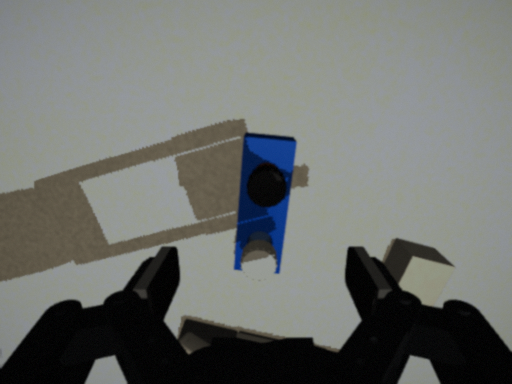

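Run:
```python
import cv2
t=cv2.imread("pics/w5.png")
cv2.imwrite("pics/w5c.png",cv2.convertScaleAbs(cv2.resize(t[150:220,230:310],None,fx=8,fy=8,interpolation=cv2.INTER_CUBIC),alpha=4))
```

```text
(no output)
```

View pics/w5c.png

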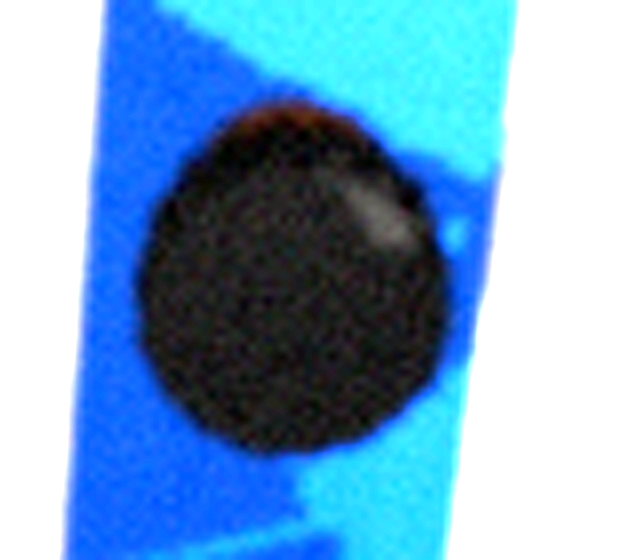

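Run:
```python
from h import *
T=np.load("w5T.npy")
print(atz("wrist",292.5/8-.5+230,307.5/8-.5+150,.082,T))
o=get_obs();print(o["position"])
```

```text
[0.46443415 0.35683022 0.082     ]
[0.46469795 0.35296153 0.18784089]
```

```bash
python3 -m pendant '[{"tx":0.1,"ty":0.3,"tz":-4,"turn":0,"fingers":1},{"tx":0,"ty":0,"tz":-3,"turn":0,"fingers":1},{"tx":0,"ty":0,"tz":0,"turn":0,"fingers":1},{"tx":0,"ty":0,"tz":0,"turn":0,"fingers":1}]'
python3 - <<'E'
from h import *
o=get_obs();im=snapshot("wrist");cv2.imwrite("pics/w6.png",im[:,:,::-1]);T=tcpT(o);np.save("w6T.npy",T);print(T.round(4),o["force"])
print(proj("wrist",(.4658,.356,.082),T))
E
```

```text
t: 11.88
position: [0.4681, 0.3569, 0.1217]
ee_rot: [0.452, 0.545, -0.45, 0.545]
force: [0.4, -0.3, 0.9]
gripper_width: 1.002
[[ 2.300e-03  9.822e-01  1.876e-01  4.681e-01]
 [ 1.200e-03  1.876e-01 -9.823e-01  3.569e-01]
 [-1.000e+00  2.500e-03 -7.000e-04  1.217e-01]
 [ 0.000e+00  0.000e+00  0.000e+00  1.000e+00]] [ 0.35332868 -0.26921345  0.94774889]
[259.31767645 223.84483329]
```

View pics/w6.png

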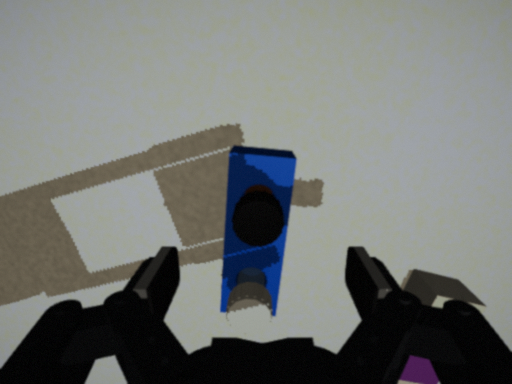

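```bash
python3 -m pendant '[{"tx":-0.2,"ty":0.05,"tz":-3,"turn":0,"fingers":1},{"tx":0,"ty":0,"tz":-2.1,"turn":0,"fingers":1},{"tx":0,"ty":0,"tz":0,"turn":0,"fingers":1},{"tx":0,"ty":0,"tz":0,"turn":0,"fingers":0.2},{"tx":0,"ty":0,"tz":0,"turn":0,"fingers":0},{"tx":0,"ty":0,"tz":0,"turn":0,"fingers":-0.2}]'; python3 -m pendant '[{"tx":0,"ty":0,"tz":0,"turn":0,"fingers":-0.5},{"tx":0,"ty":0,"tz":0,"turn":0,"fingers":-1},{"tx":0,"ty":0,"tz":0,"turn":0,"fingers":-1},{"tx":0,"ty":0,"tz":0,"turn":0,"fingers":-1}]'
```

```text
t: 12.68
position: [0.4654, 0.3573, 0.0699]
ee_rot: [0.451, 0.545, -0.45, 0.545]
force: [-0.2, 0.3, -0.3]
gripper_width: 0.402
t: 13.18
position: [0.4655, 0.3574, 0.0702]
ee_rot: [0.451, 0.545, -0.45, 0.545]
force: [-0.6, -0.3, 5.8]
gripper_width: 0.371
```

```bash
python3 -m pendant '[{"tx":0,"ty":0,"tz":1,"turn":0,"fingers":-1},{"tx":0,"ty":0,"tz":3,"turn":0,"fingers":-1},{"tx":0,"ty":0,"tz":4,"turn":0,"fingers":-1},{"tx":0,"ty":0,"tz":5,"turn":0,"fingers":-1},{"tx":0,"ty":0,"tz":0,"turn":0,"fingers":-1},{"tx":0,"ty":0,"tz":0,"turn":0,"fingers":-1}]'
python3 - <<'E'
from h import *
o=get_obs();im=snapshot("wrist");cv2.imwrite("pics/w7.png",im[:,:,::-1]);T=tcpT(o);np.save("w7T.npy",T);print(T.round(4),o["force"])
for z in (-.012,-.002,.018): print(proj("wrist",T[:3,3]+[0,0,-0.0+ -z*-1*0],T))
print("capbottom/foot/top",[proj("wrist",T[:3,3]+np.array([0,0,h]),T).round(1) for h in(-.010,-.062,.012)])
E
```

```text
t: 13.92
position: [0.4645, 0.3569, 0.1989]
ee_rot: [0.45, 0.545, -0.451, 0.545]
force: [-0.3, 0.3, -2.2]
gripper_width: 0.374
[[-2.000e-04  9.822e-01  1.880e-01  4.645e-01]
 [-1.000e-04  1.880e-01 -9.822e-01  3.569e-01]
 [-1.000e+00 -2.000e-04  1.000e-04  1.989e-01]
 [ 0.000e+00  0.000e+00  0.000e+00  1.000e+00]] [-0.34003199  0.27125106 -2.2308958 ]
[263.43546574 253.94029273]
[263.43546574 253.94029273]
[263.43546574 253.94029273]
capbottom/foot/top [array([263.4, 244.9]), array([263. , 210.5]), array([263.5, 266.4])]
```

View pics/w7.png

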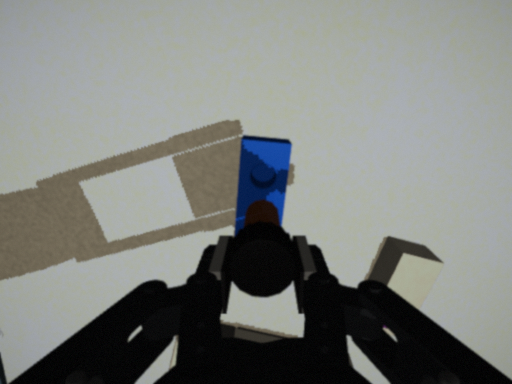

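The vial is held upright and centred, with the cap at (263,262) and the foot at about (263,207). I'll move it to above the well.

```bash
python3 -m pendant '[{"tx":1.2,"ty":-3.6,"tz":0,"turn":0,"fingers":-1},{"tx":1.2,"ty":-3.6,"tz":0,"turn":0,"fingers":-1},{"tx":1.3,"ty":-3.7,"tz":0,"turn":0,"fingers":-1},{"tx":1.3,"ty":-3.7,"tz":0,"turn":0,"fingers":-1},{"tx":1.3,"ty":-3.7,"tz":0,"turn":0,"fingers":-1},{"tx":1.3,"ty":-3.7,"tz":0,"turn":0,"fingers":-1},{"tx":1.2,"ty":-3.6,"tz":0,"turn":0,"fingers":-1},{"tx":1.2,"ty":-3.6,"tz":0,"turn":0,"fingers":-1}]'; python3 -m pendant '[{"tx":0,"ty":0,"tz":-2,"turn":0,"fingers":-1},{"tx":0,"ty":0,"tz":-1.5,"turn":0,"fingers":-1},{"tx":0,"ty":0,"tz":0,"turn":0,"fingers":-1},{"tx":0,"ty":0,"tz":0,"turn":0,"fingers":-1}]';  python3 - <<'E'
from h import *
o=get_obs();im=snapshot("wrist");cv2.imwrite("pics/w8.png",im[:,:,::-1]);T=tcpT(o);np.save("w8T.npy",T);print(T.round(4),o["force"])
cv2.imwrite("pics/w8c.png",cv2.resize(im[150:310,180:350,::-1],None,fx=3.6,fy=3.6,interpolation=cv2.INTER_CUBIC))
print(proj("wrist",(.5646,.065,.085),T), proj("wrist",T[:3,3]-[0,0,.062],T))
s=snapshot("scene")[:,:,::-1];cv2.imwrite("pics/s8c.png",cv2.resize(s[80:230,185:345],None,fx=5,fy=4,interpolation=cv2.INTER_CUBIC))
E
```

```text
t: 14.98
position: [0.5641, 0.0639, 0.197]
ee_rot: [0.45, 0.546, -0.451, 0.544]
force: [-0.2, -0.4, -1.7]
gripper_width: 0.371
t: 15.48
position: [0.5649, 0.0656, 0.1639]
ee_rot: [0.45, 0.545, -0.45, 0.545]
force: [-1.0, -0.2, -1.0]
gripper_width: 0.369
[[-3.000e-04  9.820e-01  1.888e-01  5.649e-01]
 [ 0.000e+00  1.888e-01 -9.820e-01  6.560e-02]
 [-1.000e+00 -2.000e-04 -1.000e-04  1.639e-01]
 [ 0.000e+00  0.000e+00  0.000e+00  1.000e+00]] [-1.00279968 -0.174416   -0.96635552]
[262.51254459 203.1867883 ] [263.04957537 210.54475517]
```

View pics/w8c.png

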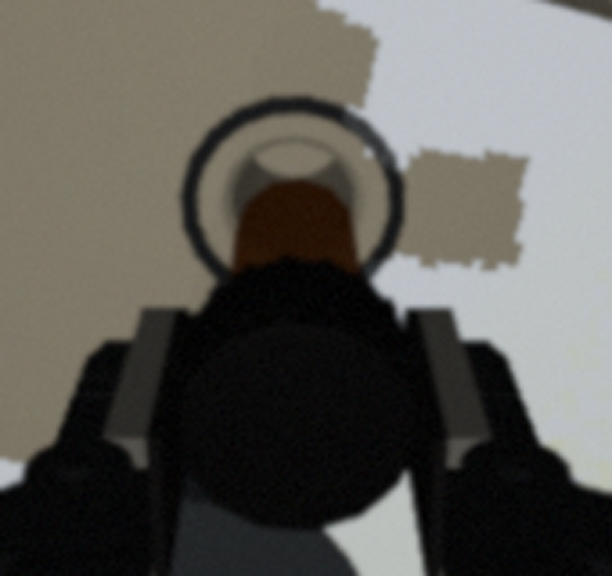

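View pics/s8c.png

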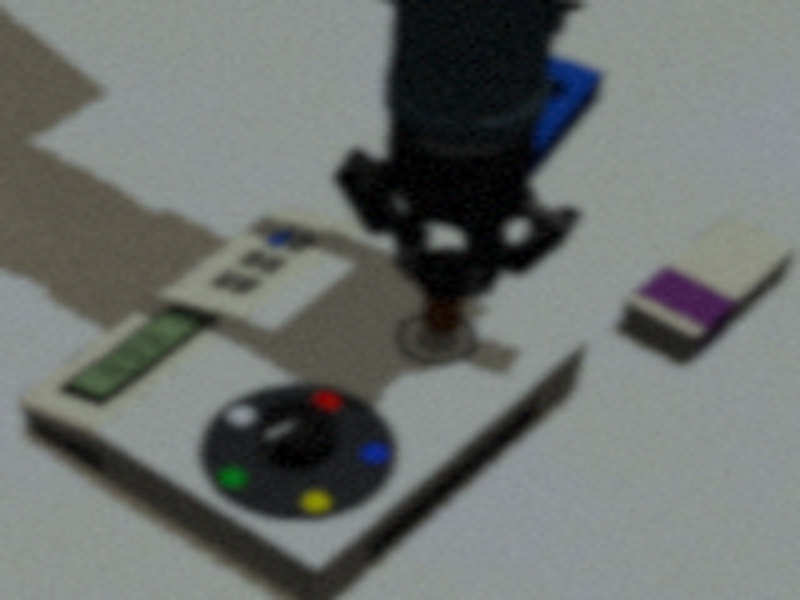

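Run:
```python
from h import *
T=np.load("w8T.npy")
up=-T[:3,2]; 
def crop(p): return ((p+.5-[180,150])*3.6-.5).round(1)
W=np.array([.5646,.065,.085])
for r in (.0135,.024,.025): print("well r",r,[crop(proj("wrist",W+s*v*r,T)) for v,s in((T[:3,1],-1),(T[:3,1],1),(up,1))])
F=T[:3,3]-[0,0,.062]
for r in(.009,.010,.012): print("foot",r,crop(proj("wrist",F+up*r,T)))
```

```text
well r 0.0135 [array([236.7, 192.8]), array([360. , 192.7]), array([298.3, 133.8])]
well r 0.024 [array([188.8, 192.8]), array([407.9, 192.7]), array([298.3,  86.4])]
well r 0.025 [array([184.2, 192.8]), array([412.5, 192.7]), array([298.3,  81.9])]
foot 0.009 [300.3 177.6]
foot 0.01 [300.3 172.9]
foot 0.012 [300.3 163.4]
```

```bash
python3 -m pendant '[{"tx":-0.03,"ty":-0.1,"tz":-1,"turn":0,"fingers":-1},{"tx":0,"ty":0,"tz":-0.4,"turn":0,"fingers":-1},{"tx":0,"ty":0,"tz":0,"turn":0,"fingers":-1}]'; python3 -m pendant '[{"tx":0,"ty":0,"tz":-0.3,"turn":0,"fingers":-1},{"tx":0,"ty":0,"tz":-0.2,"turn":0,"fingers":-1},{"tx":0,"ty":0,"tz":0,"turn":0,"fingers":-1}]'; python3 -m pendant '[{"tx":0,"ty":0,"tz":-0.3,"turn":0,"fingers":-1},{"tx":0,"ty":0,"tz":0,"turn":0,"fingers":-1}]'
```

```text
t: 15.95
position: [0.5642, 0.0641, 0.1493]
ee_rot: [0.45, 0.545, -0.451, 0.545]
force: [-0.3, -0.1, -0.7]
gripper_width: 0.378
t: 16.32
position: [0.5645, 0.0641, 0.1448]
ee_rot: [0.451, 0.545, -0.451, 0.545]
force: [-0.3, -0.2, 0.6]
gripper_width: 0.374
t: 16.58
position: [0.5644, 0.0641, 0.1416]
ee_rot: [0.45, 0.545, -0.451, 0.545]
force: [-1.0, -0.1, -0.6]
gripper_width: 0.376
```

```bash
python3 -m pendant '[{"tx":0,"ty":0,"tz":-0.4,"turn":0,"fingers":-1},{"tx":0,"ty":0,"tz":-0.4,"turn":0,"fingers":-1},{"tx":0,"ty":0,"tz":0,"turn":0,"fingers":-1}]'; python3 -m pendant '[{"tx":0,"ty":0,"tz":-0.4,"turn":0,"fingers":-1},{"tx":0,"ty":0,"tz":-0.4,"turn":0,"fingers":-1},{"tx":0,"ty":0,"tz":0,"turn":0,"fingers":-1}]'
```

```text
t: 16.95
position: [0.5642, 0.0641, 0.1334]
ee_rot: [0.45, 0.545, -0.451, 0.545]
force: [0.2, 0.7, -1.1]
gripper_width: 0.372
t: 17.32
position: [0.5643, 0.0641, 0.1254]
ee_rot: [0.45, 0.545, -0.451, 0.545]
force: [-0.9, -0.3, -0.3]
gripper_width: 0.374
```

```bash
python3 -m pendant '[{"tx":0,"ty":0,"tz":-0.5,"turn":0,"fingers":-1},{"tx":0,"ty":0,"tz":-0.5,"turn":0,"fingers":-1},{"tx":0,"ty":0,"tz":0,"turn":0,"fingers":-1}]'; python3 -m pendant '[{"tx":0,"ty":0,"tz":-0.5,"turn":0,"fingers":-1},{"tx":0,"ty":0,"tz":-0.5,"turn":0,"fingers":-1},{"tx":0,"ty":0,"tz":0,"turn":0,"fingers":-1}]'; python3 -m pendant '[{"tx":0,"ty":0,"tz":-0.4,"turn":0,"fingers":-1},{"tx":0,"ty":0,"tz":-0.3,"turn":0,"fingers":-1},{"tx":0,"ty":0,"tz":0,"turn":0,"fingers":-1}]'
```

```text
t: 17.7
position: [0.5641, 0.0641, 0.1153]
ee_rot: [0.45, 0.545, -0.451, 0.545]
force: [-0.2, 0.3, -0.1]
gripper_width: 0.374
t: 18.08
position: [0.5642, 0.0641, 0.1053]
ee_rot: [0.45, 0.545, -0.451, 0.545]
force: [-0.2, 0.1, -0.4]
gripper_width: 0.378
t: 18.45
position: [0.5644, 0.0641, 0.0986]
ee_rot: [0.45, 0.545, -0.451, 0.545]
force: [-0.1, 0.0, -0.7]
gripper_width: 0.373
```

```bash
python3 -m pendant '[{"tx":0,"ty":0,"tz":-0.15,"turn":0,"fingers":-1},{"tx":0,"ty":0,"tz":0,"turn":0,"fingers":-1}]'; python3 -m pendant '[{"tx":0,"ty":0,"tz":-0.1,"turn":0,"fingers":-1},{"tx":0,"ty":0,"tz":0,"turn":0,"fingers":-1}]'; python3 -m pendant '[{"tx":0,"ty":0,"tz":-0.1,"turn":0,"fingers":-1},{"tx":0,"ty":0,"tz":0,"turn":0,"fingers":-1}]'
```

```text
t: 18.7
position: [0.5646, 0.0641, 0.0974]
ee_rot: [0.451, 0.545, -0.451, 0.545]
force: [1.0, -0.1, -0.3]
gripper_width: 0.368
t: 18.95
position: [0.5646, 0.0641, 0.0964]
ee_rot: [0.451, 0.545, -0.451, 0.545]
force: [0.1, 0.4, -0.1]
gripper_width: 0.373
t: 19.2
position: [0.5645, 0.064, 0.0953]
ee_rot: [0.451, 0.545, -0.451, 0.545]
force: [-0.3, -0.2, -0.7]
gripper_width: 0.376
```

```bash
python3 -m pendant '[{"tx":0,"ty":0,"tz":-0.05,"turn":0,"fingers":-1},{"tx":0,"ty":0,"tz":0,"turn":0,"fingers":-1}]'; python3 -m pendant '[{"tx":0,"ty":0,"tz":-0.05,"turn":0,"fingers":-1},{"tx":0,"ty":0,"tz":0,"turn":0,"fingers":-1}]'; python3 -m pendant '[{"tx":0,"ty":0,"tz":-0.05,"turn":0,"fingers":-1},{"tx":0,"ty":0,"tz":0,"turn":0,"fingers":-1}]'
```

```text
t: 19.45
position: [0.5646, 0.0641, 0.0952]
ee_rot: [0.451, 0.545, -0.451, 0.545]
force: [-0.8, 0.5, 3.2]
gripper_width: 0.372
t: 19.7
position: [0.5646, 0.0641, 0.0952]
ee_rot: [0.451, 0.545, -0.45, 0.545]
force: [-2.5, -0.9, 6.1]
gripper_width: 0.376
t: 19.95
position: [0.5646, 0.0641, 0.0951]
ee_rot: [0.451, 0.545, -0.45, 0.545]
force: [-4.1, 0.3, 10.5]
gripper_width: 0.37
```

Contact came at 0.0952, exactly where the cap should meet the panel. I'll ease off, release, and retreat for a check.

```bash
python3 -m pendant '[{"tx":0,"ty":0,"tz":0.12,"turn":0,"fingers":-1},{"tx":0,"ty":0,"tz":0,"turn":0,"fingers":-0.1},{"tx":0,"ty":0,"tz":0,"turn":0,"fingers":0.4},{"tx":0,"ty":0,"tz":0,"turn":0,"fingers":1},{"tx":0,"ty":0,"tz":0,"turn":0,"fingers":1},{"tx":0,"ty":0,"tz":3,"turn":0,"fingers":1},{"tx":0,"ty":0,"tz":5,"turn":0,"fingers":1},{"tx":0,"ty":0,"tz":5,"turn":0,"fingers":1}]'; python3 -m pendant '[{"tx":-5,"ty":0,"tz":1,"turn":0,"fingers":1},{"tx":-5,"ty":0,"tz":0,"turn":0,"fingers":1},{"tx":0,"ty":0,"tz":0,"turn":0,"fingers":1},{"tx":0,"ty":0,"tz":0,"turn":0,"fingers":1}]'
python3 - <<'E'
from h import *
o=get_obs();im=snapshot("wrist");cv2.imwrite("pics/w9.png",im[:,:,::-1]);T=tcpT(o);np.save("w9T.npy",T);print(T.round(4),o["force"])
s=snapshot("scene")[:,:,::-1];cv2.imwrite("pics/s9c.png",cv2.resize(s[80:230,185:345],None,fx=5,fy=4,interpolation=cv2.INTER_CUBIC))
t=snapshot("top")[:,:,::-1];cv2.imwrite("pics/t9c.png",cv2.resize(t[150:270,110:300],None,fx=4,fy=4,interpolation=cv2.INTER_CUBIC))
E
```

```text
t: 20.95
position: [0.5643, 0.0641, 0.2262]
ee_rot: [0.45, 0.545, -0.451, 0.545]
force: [0.4, 0.6, -1.2]
gripper_width: 1.0
t: 21.45
position: [0.4653, 0.064, 0.2356]
ee_rot: [0.451, 0.544, -0.45, 0.545]
force: [-0.3, -0.1, -0.3]
gripper_width: 1.003
[[ 1.900e-03  9.822e-01  1.878e-01  4.653e-01]
 [-2.000e-04  1.878e-01 -9.822e-01  6.400e-02]
 [-1.000e+00  1.800e-03  5.000e-04  2.356e-01]
 [ 0.000e+00  0.000e+00  0.000e+00  1.000e+00]] [-0.26471862 -0.10143749 -0.29285466]
```

View pics/w9.png

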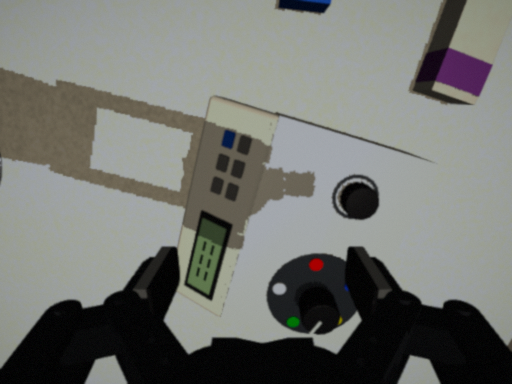

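View pics/s9c.png

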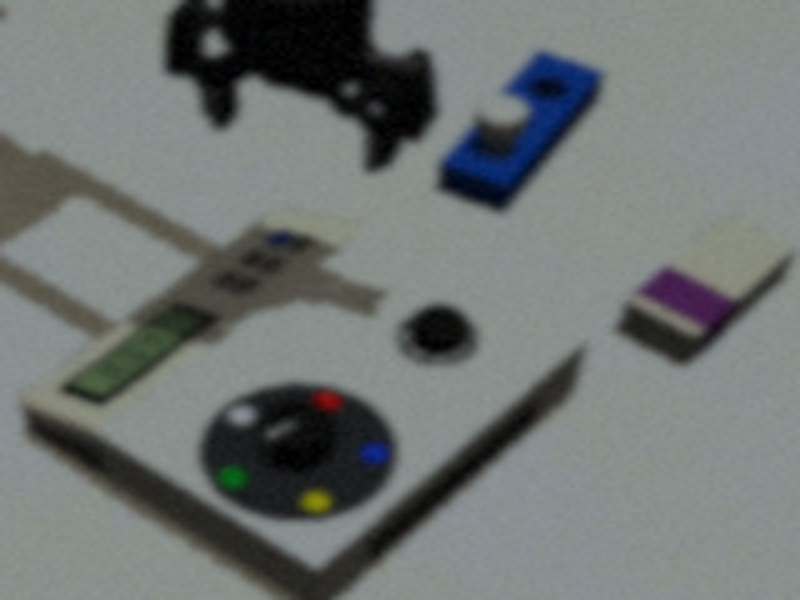

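View pics/t9c.png

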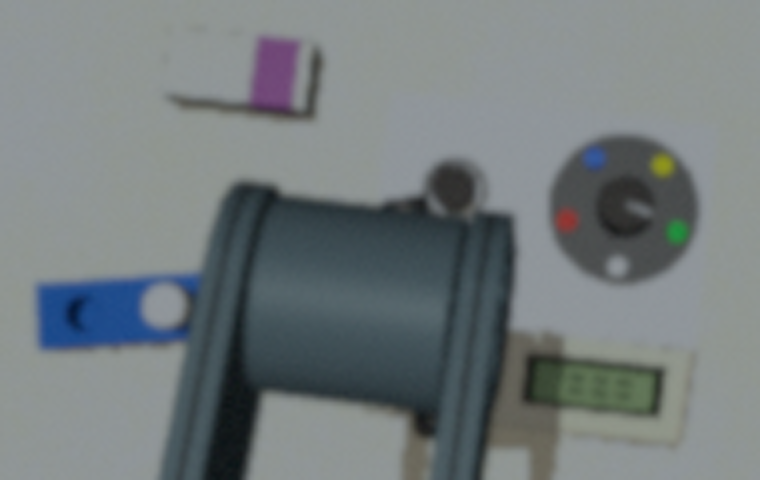

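Run:
```python
import cv2
t=cv2.imread("pics/w9.png")
cv2.imwrite("pics/w9c.png",cv2.convertScaleAbs(cv2.resize(t[160:240,315:400],None,fx=7,fy=7,interpolation=cv2.INTER_CUBIC),alpha=3))
from h import *
T=np.load("w9T.npy")
a=((440.5)/5-.5+185,(323.5)/4-.5+80); b=(453.5/4-.5+110,186/4-.5+150)
print(tri([ray("scene",*a),ray("top",*b)]),atz("scene",*a,.107),atz("top",*b,.107))
W=np.array([.5646,.065,0])
for z in(.085,.107): print(z,(proj("wrist",W+[0,0,z],T)+.5-[315,160])*7-.5)
```

```text
[0.56575213 0.06472796 0.10688609] [0.56591777 0.0647878  0.107     ] [0.56560322 0.06460295 0.107     ]
0.085 [288.21928688 243.80847778]
0.107 [336.35266537 294.34181788]
```

View pics/w9c.png

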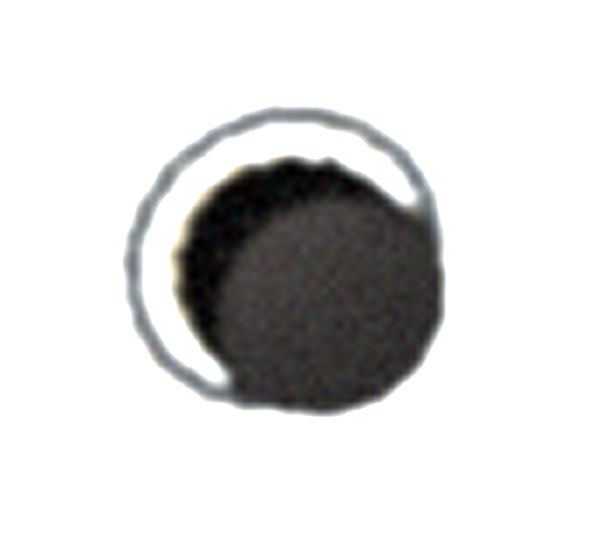

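Triangulation puts the cap top at 106.9 mm (107 expected when home), concentric with the ring. The knob and the white vial are fine and the robot is clear of everything. Handing in.

Run:
```python
from station import *
print(get_obs()["force"],get_obs()["t"]); print(close_job())
```

```text
[ 0.45830734  0.94513302 -0.31008111] 21.6
the job is handed in; nothing more can be done
None
```

The photometer is set up and the job was handed in at 21.6 s; no verdict was reported.

**Knob:** I pressed it down, turned it about 84° the short way round, and felt for the notch. At 72–80° the catch held it; at 84° it rose freely to its full height, and I released it. The wrist camera then put the pointer about 3° from green. Vertical force on the tool stayed at or below about 9 N.

**Vial:** I moved the black-capped vial from the rack into the well and felt no contact until the cap met the panel. There I pressed to about 10 N, then eased off and let go. Afterwards the cap top measured 106.9 mm high, against 107 mm when fully home, and about 1 mm off the well centre.

**Surroundings:** The white-capped vial was still in its hole and the carton was where it started. I did not recheck the amber bottle or the tub at the end; the arm passed over only the bottle's area, at a safe height. The gripper was open, clear and reading no contact force.

**Disagreements:** One early wrist picture, taken while the arm was still settling, put positions about 2 mm off the fixed cameras. I relied on the fixed cameras and on feel. My first move command was refused for missing keys and moved nothing.

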